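# Set out the bracelet rolls and bangles on their stall displays

## Robot

A 7-joint arm with a two-finger parallel gripper is mounted at the origin on the work surface. World frame = base frame: x ahead of the robot, y to its left, z up, the work surface at z = 0. Lengths are in m, angles in rad, forces in N, time in s.
With the tool pointing down it reaches from about 0.4 to 0.85 m from the base axis. Payload 4.5 kg.
Tool frame: the origin (TCP) lies at the very end of the fingers, on their centre line; the grasp point (between the pads) lies 19 mm behind it (grip_point_offset is the distance from the TCP to the grasp point, in m); z points along the fingers, y is the line along which they close (so a half turn about z gives the same grasp; the last joint's range is limited). The gripper opens to 88 mm and grips with 3 to 60 N. Pads are 18 mm wide; open, the fingers measure 123 mm over their backs; the gripper's body (75 mm by 187 mm) begins 45 mm behind the grasp point.
Start: joints at [-1.183, 0.689, -0.195, 1.565, 0.157, 0.902, -0.215], TCP at [0.217, 0.586, 0.239] pointing down, gripper open.
Joint ranges: [-3.01, 3.01], [-0.46, 2.08], [-1.47, 1.51], [0.13, 2.56], [-1, 4.14], [0.04, 2.09], [-2.66, 2.66]. Speed limits (rad/s): [2.57, 2.57, 3.14, 3.14, 3.14, 3.14, 3.14].

## Interface

Orientations are given as a unit quaternion [x, y, z, w].
In Python, from plant import get_state, snapshot, camera_params, finish_job, grip_point_offset gives the robot as it stands.
- The arm moves only by the shell command python3 -m handwheel [FORCE], which reads ROWS from standard input. ROWS is 1 to 10 rows, one to a line, with the numbers parted by spaces; each row has 7 numbers: the opening from 0.0 (shut) to 1.0 (fully open), then dx, dy, dz in a scale on which 1.0 is 0.5 m, then a rotation vector rx, ry, rz in fractions of the full range, 1 being 180 degrees; each row is the pose to reach, as a shift and turn from the pose commanded when the command began, along the tool's axes at that moment; what a row does not reach only later rows make up. A row lasts 1/10 s, in which the tool goes at most 0.05 m and 0.15 rad, less where a joint would pass 70% of its speed; a pose out of reach is approached as far as the arm can. The fingers move at their own pace and stop on an object; FORCE is the grip in N (left out, the last holds). Time passes only in rows, so rows that do not move let the fingers close. It prints the time, the measured TCP pose, the force, the opening and the grip force at its end. A shift or turn number past 1, either way, is cut back to 1. Input that does not fit is refused with a message, and nothing moves.
- get_state(): the state, without advancing time (a new reading comes with each control period).
- snapshot(name): name is "scene" or "top" or "wrist"; returns (picture, depth): 420x560x3 uint8, red, green, blue; 420x560 float32, m along the optical axis (not along the pixel's ray), 0 where there is no reading.
- camera_params(name): a dict with "fx", "fy", "cx", "cy" (pixels), "k1" (the pictures are not rectified: a ray, as slopes to the right and down, at radius r is drawn at 1 + k1 r^2 times it, then the intrinsics apply), "rvec" (rotation vector, rad) and "tvec" (3), from world to camera coordinates, as OpenCV has them. Camera axes: x right, y down, z forward; pixel columns grow to the right and rows downward; lengths in m; the calibration is good to about 2 mm. A picture is of the moment at which its call begins: read the wrist's pose just before it. camera_params takes no time and is no camera call; for the wrist camera it gives the pose at the moment of the call.
- finish_job(): hands the job in; it is judged then, once.
The state is a dict: "clock": time; "q": joint angles; "qd": joint speeds; "joint_torque": joint torques, N m; "tool_pos": TCP position; "eef_rot": TCP orientation; "contact_force": force on the tool from outside, world axes, zero at the start; "moment": the same for the moment, N m; "opening": opening from 0.0 (shut) to 1.0 (fully open); "finger_force": force on a finger pad.
Only numpy, scipy, OpenCV 4.12 (cv2) and the standard library are available. Lean on these libraries where they do the work, as an engineer would, in place of code of your own. Each camera call takes 0.05 s, during which the arm holds its last target. There are 200 camera calls.

## Task

Set out the jewellery stall: lay the long and the short bracelet roll each across the two V-notches of the wooden cradle of its own length, centred and resting down in both notches, and slip the big and the small bangle each over the post of the round stand of its own size, flat on the stand's foot. Leave the bead jar and the ring box standing where they are.

Things in the scene. Friction and masses are not known exactly. Their poses are not given: they have to be found in the camera images.
- roll_long: Long bracelet display roll: plain cylinder of dark wood, diameter 40 mm, length 140 mm, about 130 g, with thin silver bands round both ends and a bare middle of 34 mm. Origin at its centre, on its axis; its x axis runs along the roll. At the start it lies on the table, its axis 20 mm up; it may roll if pushed from the side. Its place is cradle_long.
- roll_short: Short bracelet display roll: plain cylinder of dark wood, diameter 28 mm, length 90 mm, about 60 g, with thin silver bands round both ends and a bare middle of 34 mm. Origin at its centre, on its axis; its x axis runs along the roll. At the start it lies on the table, its axis 14 mm up; it may roll if pushed from the side. Its place is cradle_short.
- bangle_big: Big bangle: plain copper ring, outer diameter 64 mm, inner diameter 50 mm, 22 mm high, about 120 g, lying flat. Origin at the centre of its underside; z is the ring's axis. Its place is stand_big.
- bangle_small: Small bangle: plain copper ring, outer diameter 46 mm, inner diameter 32 mm, 18 mm high, about 70 g, lying flat. Origin at the centre of its underside; z is the ring's axis. Its place is stand_small.
- cradle_long: Long fixed plywood cradle for the long roll: foot 110 x 60 mm, 8 mm thick, two V-notched uprights 10 mm thick, 48 mm either side of its middle along x. Origin: centre of underside, on the table. The roll lies along x (either way round) in both 90-degree notches (V bottom 24 mm up, tops 48 mm); seated, its axis is 52 mm above the table. 86 mm free between uprights for fingers.
- cradle_short: Short fixed plywood cradle for the short roll: foot 72 x 60 mm, 8 mm thick, two V-notched uprights 10 mm thick, 28 mm either side of its middle along x. Origin: centre of underside, on the table. The roll lies along x (either way round) in both 90-degree notches (V bottom 24 mm up, tops 41 mm); seated, its axis is 44 mm above the table. 46 mm free between uprights for fingers.
- stand_big: Big fixed round stand of brown wood for the big bangle: foot disc of diameter 84 mm, 12 mm thick, with an upright post of diameter 34 mm in its middle, tapering at the tip to 19 mm, tip 42 mm above the table. Origin at the centre of its underside, on the table. The bangle goes over the post and lies flat on the foot, its underside 12 mm above the table.
- stand_small: Small fixed round stand of brown wood for the small bangle: foot disc of diameter 60 mm, 12 mm thick, with an upright post of diameter 16 mm in its middle, tapering at the tip to 9 mm, tip 42 mm above the table. Origin at the centre of its underside, on the table. The bangle goes over the post and lies flat on the foot, its underside 12 mm above the table.
- bead_jar: Bystander: small upright green glass jar with a metal lid, diameter 44 mm, 58 mm high, loose. Origin at the centre of its underside. Not to be moved or tipped.
- ring_box: Bystander: small closed dark wooden ring box with a brass line round it, 45 x 62 mm, 34 mm high, loose. Origin at the centre of its underside. Not to be moved.

How it is judged:
By the outcome, as a careful person would: the job done as asked, in the order asked, and still so for the second after the job is handed in, with the robot touching nothing.
It also fails if it takes over 128 s, if anything falls off the work surface, if the arm or the gripper's body presses on something with over 40 N, if the wrist force passes 120 N, or if a joint passes its speed limit or range.

## Working session

There is one attempt and no reset: what is moved stays moved. The work goes in short steps, Python scripts to look and compute and a shell command to move; the robot and the scene stay as the last step left them, time stands still between calls to the robot, and variables do not carry over. Pictures are saved under pics/ and viewed, at most 15 in all, crops included, and the job is handed in when it is done.

```bash
ls; mkdir -p pics; cat > h.py <<'E'
import numpy as np, cv2
from plant import *
from scipy.spatial.transform import Rotation as R
def cam(n):
    p=camera_params(n); return p,R.from_rotvec(p['rvec']).as_matrix(),np.array(p['tvec'])
def slopes(p,u,v):
    x=(np.asarray(u,float)-p['cx'])/p['fx'];y=(np.asarray(v,float)-p['cy'])/p['fy'];a,b=x,y
    for _ in range(20):
        f=1+p['k1']*(a*a+b*b);a,b=x/f,y/f
    return a,b
def ray(c,u,v):
    p,M,t=c;a,b=slopes(p,u,v);d=np.stack([a,b,np.ones_like(a)],-1)@M
    return -M.T@t,d
def plane(c,u,v,z):
    o,d=ray(c,u,v);return o+d*((z-o[2])/d[...,2])[...,None]
def cloud(c,depth):
    v,u=np.indices(depth.shape);o,d=ray(c,u,v);return o+d*depth[...,None]
def proj(c,X):
    p,M,t=c;q=np.asarray(X)@M.T+t;a,b=q[...,0]/q[...,2],q[...,1]/q[...,2];f=1+p['k1']*(a*a+b*b)
    return np.stack([p['fx']*a*f+p['cx'],p['fy']*b*f+p['cy']],-1)
def save(n,im): cv2.imwrite('pics/'+n+'.png',im[...,::-1])
def local(pt):
    s=get_state();return R.from_quat(s['eef_rot']).inv().apply(np.array(pt)-s['tool_pos'])
E
python3 - <<'E'
from h import *
for n in('top','scene','wrist'):
    c=cam(n);im,d=snapshot(n);save(n+'0',im);np.savez('/tmp/'+n,im=im,d=d)
    print(n,c[0],'center',-c[1].T@c[2])
s=get_state();print(s);print(R.from_quat(s['eef_rot']).as_matrix(),grip_point_offset)
E
```

```text
pics
top {'fx': 545.6936176424781, 'fy': 545.6936176424781, 'cx': 279.62295005096126, 'cy': 202.10780485679953, 'k1': -0.02030349365514048, 'rvec': array([ 2.22316611, -2.15715392,  0.09723431]), 'tvec': array([-0.01952655,  0.54396753,  1.31348574])} center [0.44498586 0.01458221 1.35029689]
scene {'fx': 431.32763765325353, 'fy': 431.32763765325353, 'cx': 275.1748485671254, 'cy': 213.5083035544125, 'k1': 0.04462332026264303, 'rvec': array([ 2.10940291,  1.29012448, -0.47203499]), 'tvec': array([-0.2725626 , -0.33584918,  1.48121602])} center [ 1.21528804 -0.33846904  0.88859419]
wrist {'fx': 291.28020756321075, 'fy': 291.28020756321075, 'cx': 279.58921329871276, 'cy': 210.33556464869753, 'k1': -0.06152479625537885, 'rvec': array([-2.36436092, -1.64838726, -0.24967375]), 'tvec': array([-0.62494965, -0.04026091,  0.39060001])} center [0.14331099 0.61376283 0.38406837]
{'clock': 0.15, 'q': array([-1.18316148,  0.68978076, -0.19454174,  1.5660853 ,  0.15729097,
        0.90248848, -0.21509824]), 'qd': array([-0.00114501, -0.0046228 , -0.00021396, -0.00378487, -0.0005305 ,
        0.00160278,  0.00057766]), 'joint_torque': array([-1.40921860e-03, -5.27859628e+01, -1.26859032e+00, -1.53585720e+01,
       -5.25313534e-02,  3.88302404e-03,  1.11454885e-04]), 'tool_pos': array([0.21642112, 0.58583183, 0.2381065 ]), 'eef_rot': array([ 1.75961383e-01,  9.84396831e-01, -6.81823179e-04, -7.91909214e-05]), 'contact_force': array([ 0.96125441, -0.05998644,  0.12398164]), 'moment': array([-0.04780608, -0.01578947, -0.04283267]), 'finger_force': 0.0, 'opening': 1.0009298652972938}
[[-9.38075171e-01  3.46431547e-01 -3.95859682e-04]
 [ 3.46431763e-01  9.38074254e-01 -1.31450006e-03]
 [-8.40385144e-05 -1.37023824e-03 -9.99999058e-01]] 0.0187
```

View pics/top0.png

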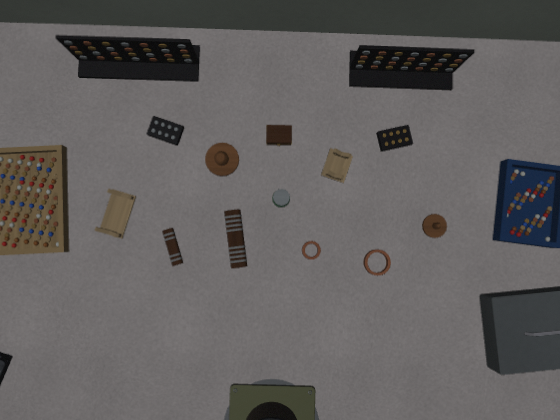

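View pics/scene0.png

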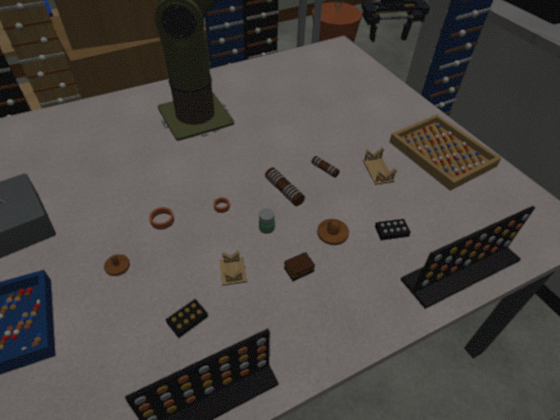

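The top view shows:
- long roll (235,239), short roll (173,247)
- small bangle (311,250), big bangle (377,262)
- long cradle (116,214), short cradle (337,166)
- big stand (222,159), small stand (434,226)
- jar (281,198), box (279,135)

The scene view shows the same items: rolls at (285,186) and (325,166), bangles at (222,205) and (161,217), cradles at (379,167) and (233,267), stands at (333,231) and (117,264).

```bash
cat > seg.py <<'E'
from h import *
T={'roll_long':(235,239),'roll_short':(173,247),'bangle_small':(311,250),'bangle_big':(377,262),'cradle_long':(116,214),'cradle_short':(337,166),'stand_big':(222,159),'stand_small':(434,226),'jar':(281,198),'box':(279,135)}
S={'roll_long':(285,186),'roll_short':(325,166),'bangle_small':(222,205),'bangle_big':(161,217),'cradle_long':(379,167),'cradle_short':(233,267),'stand_big':(333,231),'stand_small':(117,264),'jar':(267,221),'box':(299,266)}
def comp(im,pt,r=42):
    """foreground blob near pt: differs from local grey table colour"""
    x0,y0=max(pt[0]-r,0),max(pt[1]-r,0);w=im[y0:pt[1]+r,x0:pt[0]+r]
    lab=cv2.cvtColor(w,cv2.COLOR_RGB2LAB).astype(float);bg=np.median(lab.reshape(-1,3),0)
    m=(np.linalg.norm((lab-bg)*[.7,1.6,1.6],axis=2)>15).astype(np.uint8)
    m=cv2.morphologyEx(m,cv2.MORPH_CLOSE,np.ones((5,5)))
    n,l,st,ce=cv2.connectedComponentsWithStats(m)
    best=min((i for i in range(1,n) if st[i,4]>40),key=lambda i:np.hypot(*(ce[i]+[x0,y0]-pt)))
    out=np.zeros(im.shape[:2],np.uint8);out[y0:y0+w.shape[0],x0:x0+w.shape[1]]=l==best
    return out
def tri(c1,p1,c2,p2):
    o1,d1=ray(c1,*p1);o2,d2=ray(c2,*p2);A=np.stack([d1,-d2],1);s=np.linalg.lstsq(A,o2-o1,rcond=None)[0]
    a,b=o1+d1*s[0],o2+d2*s[1];return (a+b)/2,np.linalg.norm(a-b)
E
python3 - <<'E'
from seg import *
np.set_printoptions(precision=4,suppress=True)
t=np.load('/tmp/top.npz');s=np.load('/tmp/scene.npz');ct,cs=cam('top'),cam('scene')
clt,cls=cloud(ct,t['d']),cloud(cs,s['d'])
print('table z',np.median(clt[270:350,150:400,2]),np.median(cls[120:170,200:260,2]))
ov=cv2.resize(t['im'],None,fx=1,fy=1).copy()
for n in T:
    m=comp(t['im'],T[n]);ms=comp(s['im'],S[n])
    cnt=max(cv2.findContours(m,0,2)[0],key=cv2.contourArea);r=cv2.minAreaRect(cnt)
    cs_=max(cv2.findContours(ms,0,2)[0],key=cv2.contourArea);rs=cv2.minAreaRect(cs_)
    X,e=tri(ct,r[0],cs,rs[0])
    z=clt[...,2][m>0];z2=cls[...,2][ms>0]
    print(n,'rect',np.round([*r[0],*r[1],r[2]],1),'tri',X,'err',round(e,4),'z%',np.percentile(z,[10,50,95]),np.percentile(z2,[10,50,95]))
    cv2.drawContours(ov,[cnt],-1,(0,255,0),1);
    o2=s['im'];cv2.drawContours(o2,[cs_],-1,(0,255,0),1)
    s={'im':o2,'d':s['d']}
save('ov',np.vstack([cv2.resize(ov[110:290,80:460],None,fx=2,fy=2),]))
save('ovs',cv2.resize(s['im'][140:300,80:420],None,fx=2,fy=2))
E
```

```text
table z 0.0007298294594384469 -0.000261573178933161
roll_long rect [235.4 238.4  58.7  17.3  83.1] tri [0.4526 0.1021 0.0148] err 0.0001 z% [0.0269 0.0371 0.0435] [0.0154 0.0338 0.0411]
roll_short rect [172.3 246.7  37.8  12.2  73.8] tri [0.4276 0.2551 0.0101] err 0.001 z% [0.0171 0.0258 0.0314] [0.007  0.0219 0.0287]
bangle_small rect [311. 250.  18.  18.  90.] tri [ 0.4295 -0.0845  0.0069] err 0.0015 z% [0.0026 0.0172 0.0226] [-0.0002  0.0113  0.02  ]
bangle_big rect [376.5 262.   26.   27.   90. ] tri [ 0.4049 -0.2461  0.008 ] err 0.0013 z% [0.0039 0.0212 0.0264] [0.0024 0.0164 0.0234]
cradle_long rect [115.1 212.9  29.4  44.7  17.4] tri [0.5055 0.3969 0.0163] err 0.0013 z% [0.0051 0.0094 0.0446] [0.0034 0.0088 0.042 ]
cradle_short rect [336.5 164.9  24.6  30.3  19.3] tri [ 0.6411 -0.1427  0.0121] err 0.0031 z% [0.0056 0.0104 0.0391] [0.0058 0.0096 0.0381]
stand_big rect [221.5 159.   33.   34.    0. ] tri [0.6485 0.1436 0.0004] err 0.0023 z% [0.0091 0.0136 0.0424] [0.008  0.0122 0.0401]
stand_small rect [434.  225.5  23.   24.   90. ] tri [ 0.4989 -0.3892  0.0029] err 0.0018 z% [0.0077 0.0123 0.0362] [0.0074 0.0126 0.0365]
jar rect [280.  200.6  17.7  13.5  14.9] tri [ 0.5495 -0.0035  0.0067] err 0.0012 z% [0.0223 0.0329 0.0611] [0.0073 0.0309 0.0571]
box rect [278.5 135.   20.   25.   90. ] tri [0.7112 0.0041 0.0142] err 0.0009 z% [0.0272 0.0343 0.0392] [0.008  0.0326 0.0361]
```

View pics/ov.png

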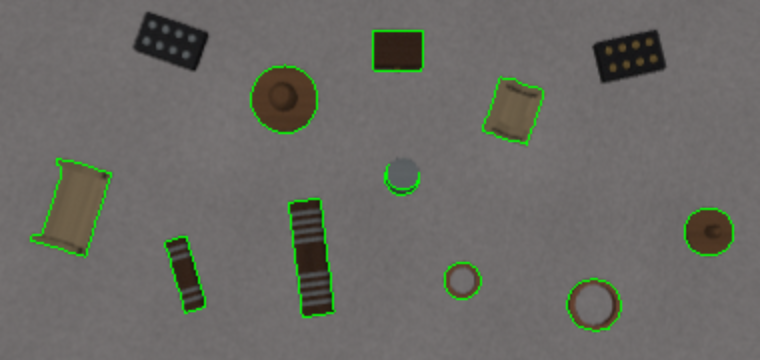

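The masks fit every object cleanly, and the heights from triangulation and depth match the text. Next I'll work out the first move, to hover above the long roll.

```bash
cat >> seg.py <<'E'
def rect3(c,m,z):
    """centre and heading (deg, of long side) of blob's min-area rectangle cast on plane z"""
    cnt=max(cv2.findContours(m,0,1)[0],key=cv2.contourArea)[:,0].astype(float)
    P=plane(c,cnt[:,0],cnt[:,1],z)[:,:2];(x,y),(w,h),a=cv2.minAreaRect((P*1000).astype(np.float32))
    if h>w: w,h,a=h,w,a+90
    return np.array([x,y])/1000,a%180,(round(w,1),round(h,1))
def turn(target,heading,half=True):
    """tool-axis shift to a TCP at world target, and rz so that tool x points along heading (mod 180)"""
    s=get_state();M=R.from_quat(s['eef_rot']).as_matrix();h=np.degrees(np.arctan2(M[1,0],M[0,0]))
    d=(heading-h+90)%180-90
    return local(target).round(4),'rz',round(-np.radians(d),4),'q7',round(s['q'][6],2)
E
python3 - <<'E'
from seg import *
t=np.load('/tmp/top.npz');ct=cam('top')
for n,z in dict(roll_long=.02,roll_short=.014,bangle_big=.011,bangle_small=.009,cradle_long=.008,cradle_short=.008,stand_big=.012,stand_small=.012).items():
    r=rect3(ct,comp(t['im'],T[n]),z);print(n,np.round(r[0],4),round(r[1],1),r[2])
    if n=='roll_long': print(turn([*r[0],.15],r[1]))
E
```

```text
roll_long [0.4529 0.1018] 9.0 (142.4, 41.9)
(array([-0.3895, -0.372 ,  0.0886]), 'rz', np.float64(-0.5108), 'q7', np.float64(-0.22))
roll_short [0.428  0.2548] 18.7 (92.0, 29.6)
bangle_big [ 0.4053 -0.2449] 91.1 (66.4, 63.5)
bangle_small [ 0.4299 -0.0837] 91.7 (44.2, 44.0)
cradle_long [0.5061 0.399 ] 164.6 (109.4, 72.4)
cradle_short [ 0.6423 -0.1417] 162.2 (76.2, 61.0)
stand_big [0.6474 0.1435] 2.0 (84.8, 81.5)
stand_small [ 0.4988 -0.3856] 91.7 (60.0, 56.7)
```

The rows are not in the units I measure in: shifts go in shares of 0.5 m and turns go in shares of 180 degrees. I convert before sending: -0.41 m is -0.82, -0.075 m is -0.15.

```bash
echo '1 -0.82 -0.15 0.12 0 0 0
1 -0.82 -0.15 0.12 0 0 0
1 -0.82 -0.15 0.12 0 0 0
1 -0.82 -0.15 0.12 0 0 0
1 -0.82 -0.15 0.12 0 0 0
1 -0.82 -0.15 0.12 0 0 0
1 -0.82 -0.15 0.12 0 0 0
1 -0.82 -0.15 0.12 0 0 0
1 -0.82 -0.15 0.12 0 0 0
1 -0.82 -0.15 0.12 0 0 0' | python3 -m handwheel 20
echo '1 0 0 0 0 0 0
1 0 0 0 0 0 0' | python3 -m handwheel
python3 - <<'E'
from seg import *
c=cam('wrist');im,d=snapshot('wrist');save('w_cl',im);np.savez('/tmp/wcl',im=im,d=d,rvec=c[0]['rvec'],tvec=c[2])
print(proj(c,[.506,.399,.008]),get_state()['tool_pos'])
E
```

```text
clock: 1.15
tool_pos: [0.5785, 0.3696, 0.1774]
eef_rot: [0.179, 0.984, -0.001, 0.001]
contact_force: [-0.5, -0.1, -0.1]
opening: 1.0
finger_force: 0.0
clock: 1.35
tool_pos: [0.5727, 0.3766, 0.179]
eef_rot: [0.174, 0.985, 0.001, -0.001]
contact_force: [0.2, 1.1, -0.1]
opening: 1.004
finger_force: 0.0
[276.89308768 128.20807178] [0.57282918 0.37651602 0.17915182]
```

View pics/w_cl.png

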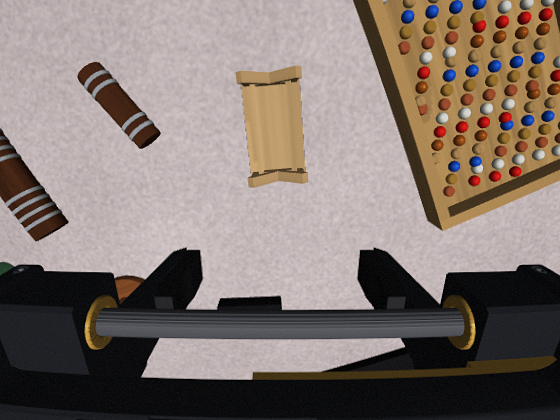

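The wrist view shows the long cradle at about (272,127), from (237,67) to (307,186). The short roll is at (119,105). I'll measure both here and compare them with the top view.

```bash
cat >> seg.py <<'E'
def load(f):
    z=np.load(f);p=dict(camera_params('wrist'),rvec=z['rvec'],tvec=z['tvec'])
    return (p,R.from_rotvec(z['rvec']).as_matrix(),z['tvec']),z['im'],z['d']
def uprights(c,d,ctr,lo=.028,hi=.055,r=.075):
    """rectangle round the cloud of a cradle's uprights: centre, headings, size"""
    P=cloud(c,d)[d>0];q=P[(np.hypot(*(P[:,:2]-ctr).T)<r)&(P[:,2]>lo)&(P[:,2]<hi)]
    (x,y),(w,h),a=cv2.minAreaRect((q[:,:2]*1000).astype(np.float32))
    if h>w: w,h,a=h,w,a+90
    return np.array([x,y])/1000,a%180,(w,h),len(q),np.percentile(q[:,2],98)
E
python3 - <<'E'
from seg import *
c,im,d=load('/tmp/wcl.npz')
print('up',uprights(c,d,[.506,.399]))
P=cloud(c,d);print('table',np.median(P[60:100,180:220,2]))
t=np.load('/tmp/top.npz');print('top up',uprights(cam('top'),t['d'],[.506,.399]),'\nshort',uprights(cam('top'),t['d'],[.642,-.142],r=.055))
m=comp(im,(119,105),60);print('roll_s',rect3(c,m,.014))
m=comp(im,(272,127),75);print('cradle outline at .008',rect3(c,m,.008),'at .048',rect3(c,m,.048))
print('foot depth', np.median(P[110:140,262:285,2]))
E
```

```text
up (array([0.50492343, 0.39584027]), 164.63335418701172, (106.52243041992188, 59.24648666381836), 1329, np.float64(0.04808013345586208))
table 0.00017442145870244508
top up (array([0.5042283 , 0.39593927]), 164.30025482177734, (105.78468322753906, 59.43085861206055), 189, np.float64(0.051154043979725596)) 
short (array([ 0.64102032, -0.14142358]), 162.59346771240234, (66.94641876220703, 44.103878021240234), 143, np.float64(0.04238578764957825))
roll_s (array([0.42610764, 0.25433482]), 18.912864685058594, (100.3, 32.3))
cradle outline at .008 (array([0.50542871, 0.39483997]), 164.86509704589844, (121.3, 67.0)) at .048 (array([0.50470151, 0.39597192]), 164.86509704589844, (106.0, 58.6))
foot depth 0.008013459666041806
```

```bash
python3 - <<'E'
from seg import *
h=np.radians(9);print(turn([.4529+.06*np.cos(h),.1018+.06*np.sin(h),.15],9))
E
```

```text
(array([-0.034 , -0.2701,  0.0288]), 'rz', np.float64(-0.5069), 'q7', np.float64(0.4))
```

To row units: -0.27 m is -0.54, -0.034 m is -0.068, -0.507 rad is -0.1614.

```bash
echo '1 -0.068 -0.54 0.06 0 0 -0.1614
1 -0.068 -0.54 0.06 0 0 -0.1614
1 -0.068 -0.54 0.06 0 0 -0.1614
1 -0.068 -0.54 0.06 0 0 -0.1614
1 -0.068 -0.54 0.06 0 0 -0.1614
1 -0.068 -0.54 0.06 0 0 -0.1614
1 -0.068 -0.54 0.06 0 0 -0.1614
1 -0.068 -0.54 0.06 0 0 -0.1614
1 -0.068 -0.54 0.06 0 0 -0.1614
1 -0.068 -0.54 0.06 0 0 -0.1614' | python3 -m handwheel
cat > look.py <<'E'
from seg import *
import sys
def look(name):
    c=cam('wrist');im,d=snapshot('wrist');save(name,im);np.savez('/tmp/'+name,im=im,d=d,rvec=c[0]['rvec'],tvec=c[2]);return c,im,d
E
python3 - <<'E'
from look import *
c,im,d=look('w_rl');u=proj(c,[.4529,.1018,.02]);print(u)
m=comp(im,tuple(u.astype(int)),110);r=rect3(c,m,.02);print(r)
P=cloud(c,d)[(m>0)&(d>0)];q=P[P[:,2]>.03];print(cv2.minAreaRect((q[:,:2]*1000).astype(np.float32)),np.percentile(q[:,2],95))
print(turn([*r[0],.003],r[1]))
E
```

```text
clock: 2.4
tool_pos: [0.5138, 0.1114, 0.1491]
eef_rot: [-0.078, 0.997, 0.001, 0.001]
contact_force: [-0.6, -0.5, -0.7]
opening: 0.998
finger_force: 0.0
[278.04155489 137.83126582]
(array([0.45369003, 0.10227518]), 8.908255577087402, (150.1, 42.2))
((452.54168701171875, 102.1562728881836), (140.26132202148438, 37.301822662353516), 9.193421363830566) 0.04070341091090416
(array([0.0608, 0.0006, 0.1459]), 'rz', np.float64(0.0005), 'q7', np.float64(0.98))
```

View pics/w_rl.png

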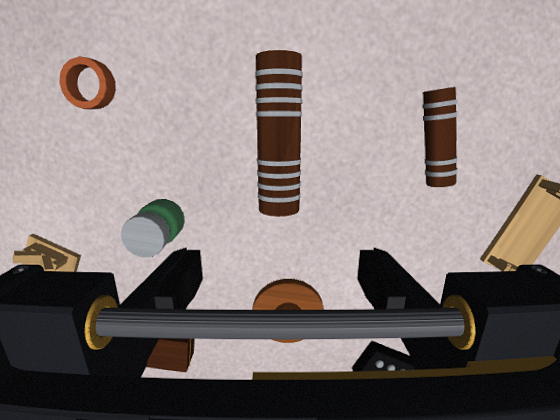

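The long roll shows upright at (278,133), centred between the fingers, 140 mm long with its top at 40 mm. The jar at (155,228) is clear of the path.

To row units: 0.146 m is 0.292, 0.0615 m is 0.123.

```bash
echo '1 0.123 0.001 0.12 0 0 0
1 0.123 0.001 0.12 0 0 0
1 0.123 0.001 0.2 0 0 0
1 0.123 0.001 0.26 0 0 0
1 0.123 0.001 0.292 0 0 0
1 0.123 0.001 0.292 0 0 0
0 0.123 0.001 0.292 0 0 0
0 0.123 0.001 0.292 0 0 0
0 0.123 0.001 0.292 0 0 0
0 0.123 0.001 0.292 0 0 0' | python3 -m handwheel 20
echo '0 0 0 0 0 0 0
0 0 0 0 0 0 0
0 0 0 0 0 0 0
0 0 0 0 0 0 0' | python3 -m handwheel 25
```

```text
clock: 3.45
tool_pos: [0.453, 0.1008, 0.0027]
eef_rot: [-0.077, 0.997, 0.0, 0.0]
contact_force: [-0.1, -0.0, -0.9]
opening: 0.662
finger_force: 0.0
clock: 3.85
tool_pos: [0.4528, 0.1003, 0.0028]
eef_rot: [-0.077, 0.997, 0.0, 0.0]
contact_force: [-0.4, 0.5, -0.5]
opening: 0.444
finger_force: 25.0
```

To row units: -0.12 m is -0.24, -0.1 m is -0.2.

```bash
echo '0 0 0 -0.1 0 0 0
0 0 0 -0.2 0 0 0
0 0 0 -0.24 0 0 0
0 0 0 -0.24 0 0 0
0 0 0 -0.24 0 0 0' | python3 -m handwheel
python3 - <<'E'
from seg import *
print(turn([.5047,.3959,.11],164.6),get_state()['finger_force'])
E
```

```text
clock: 4.35
tool_pos: [0.453, 0.0993, 0.1232]
eef_rot: [-0.076, 0.997, -0.0, 0.001]
contact_force: [0.4, -0.0, -1.6]
opening: 0.441
finger_force: 25.0
(array([-0.0959,  0.2854,  0.0133]), 'rz', np.float64(0.4206), 'q7', np.float64(0.52)) 25.007452592253685
```

To row units: 0.285 m is 0.57, 0.27 m is 0.54, 0.42 rad is 0.1337.

```bash
echo '0 -0.04 0.1 0.01 0 0 0.0318
0 -0.07 0.2 0.02 0 0 0.0637
0 -0.1 0.29 0.026 0 0 0.0955
0 -0.13 0.38 0.026 0 0 0.1337
0 -0.16 0.47 0.026 0 0 0.1337
0 -0.192 0.54 0.026 0 0 0.1337
0 -0.192 0.57 0.026 0 0 0.1337
0 -0.192 0.57 0.026 0 0 0.1337
0 -0.192 0.57 0.026 0 0 0.1337' | python3 -m handwheel
python3 - <<'E'
from look import *
print(turn([.5047,.3959,.11],164.6))
c,im,d=look('w_rl2')
P=cloud(c,d);q=P[(d>0)&(P[...,2]>.125)&(P[...,2]<.16)];print(len(q))
E
```

```text
clock: 5.25
tool_pos: [0.5033, 0.3937, 0.1079]
eef_rot: [0.133, 0.991, -0.003, -0.0]
contact_force: [0.2, -0.6, -1.5]
opening: 0.445
finger_force: 25.0
(array([-0.0008,  0.0025, -0.0021]), 'rz', np.float64(0.0022), 'q7', np.float64(0.06))
20858
```

View pics/w_rl2.png

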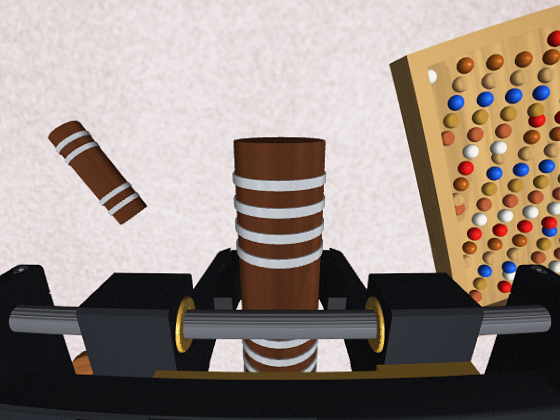

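The roll hangs level in the grip, with its near end at (280,140). I'll measure that end from the depth cloud to get its position along the axis.

```bash
python3 - <<'E'
from look import *
c,im,d=load('/tmp/w_rl2.npz')
s=get_state();P=R.from_quat(s['eef_rot']).inv().apply(cloud(c,d).reshape(-1,3)-s['tool_pos']).reshape(*d.shape,3)
sel=np.zeros(d.shape,bool);sel[130:245,215:345]=1
q=P[sel&(d>0)&(P[...,2]<0)&(P[...,2]>-.05)];print('x',np.percentile(q[:,0],[90,99,99.8]),'y',np.percentile(q[:,1],[.5,50,99.5]),'ztop',np.percentile(q[:,2],[1,5,50]))
k=q[q[:,2]<-.030]
for lo in (.025,.04,.055):
    w=k[(k[:,0]>lo)&(k[:,0]<lo+.015)];print(lo,w[:,1].mean(),np.percentile(w[:,2],5))
E
```

```text
x [0.0688754  0.07108448 0.07115137] y [-0.01868615  0.00105255  0.02083124] ztop [-0.03803314 -0.03735718 -0.03457345]
0.025 0.0010019522469870118 -0.03755701311000343
0.04 0.000965134353879364 -0.03763572196588635
0.055 0.0008767595355405338 -0.03734577569000604
```

To row units: 0.071 m is 0.142, -0.0018 m is -0.0036.

```bash
echo '0 -0.0036 0.003 0 0 0 0
0 -0.0036 0.003 0.06 0 0 0
0 -0.0036 0.003 0.1 0 0 0
0 -0.0036 0.003 0.124 0 0 0
0 -0.0036 0.003 0.136 0 0 0
0 -0.0036 0.003 0.142 0 0 0
0 -0.0036 0.003 0.142 0 0 0
0 -0.0036 0.003 0.142 0 0 0' | python3 -m handwheel
python3 -c "
from seg import *
print(turn([.5047,.3959,.0344],164.6))"
```

```text
clock: 6.1
tool_pos: [0.5066, 0.3977, 0.0396]
eef_rot: [0.133, 0.991, 0.001, 0.0]
contact_force: [-0.3, -1.0, -0.9]
opening: 0.441
finger_force: 25.0
(array([ 0.0014, -0.0022,  0.0052]), 'rz', np.float64(0.0019), 'q7', np.float64(0.01))
```

```bash
for i in 1 2 3; do echo '0 0 0 0 0 0 0
0 0 0 0 0 0 0' | python3 -m handwheel | grep tool_pos; done
python3 -c "
from seg import *
print(turn([.5047,.3959,.0344],164.6))"
```

```text
tool_pos: [0.5064, 0.3976, 0.0393]
tool_pos: [0.5062, 0.3973, 0.0389]
tool_pos: [0.5061, 0.3973, 0.0387]
(array([ 0.001 , -0.0017,  0.0043]), 'rz', np.float64(0.0021), 'q7', np.float64(0.01))
```

To row units: 0.005 m is 0.01, 0.004 m is 0.008.

```bash
echo '0 0 -0.004 0 0 0 0
0 0 -0.004 0 0 0 0
0 0 -0.004 0.004 0 0 0
0 0 -0.004 0.008 0 0 0
0 0 -0.004 0.01 0 0 0
0 0 -0.004 0.01 0 0 0
0 0 -0.004 0.01 0 0 0
0 0 -0.004 0.01 0 0 0' | python3 -m handwheel
python3 -c "
from seg import *
print(turn([.5047,.3959,.0344],164.6))"
```

```text
clock: 7.5
tool_pos: [0.5057, 0.3953, 0.0353]
eef_rot: [0.133, 0.991, -0.0, 0.0]
contact_force: [-2.6, -3.8, 10.6]
opening: 0.443
finger_force: 24.9
(array([0.0011, 0.0003, 0.0009]), 'rz', np.float64(0.0019), 'q7', np.float64(0.01))
```

To row units: -0.14 m is -0.28, -0.1 m is -0.2.

```bash
echo '0.7 0 0 0 0 0 0
0.7 0 0 0 0 0 0
1 0 0 0 0 0 0
1 0 0 0 0 0 0
1 0 0 0 0 0 0
1 0 0 0 0 0 0
1 0 0 0 0 0 0
1 0 0 -0.1 0 0 0
1 0 0 -0.2 0 0 0
1 0 0 -0.28 0 0 0' | python3 -m handwheel
echo '1 -0.1 0 0 0 0 0
1 -0.12 0 0 0 0 0
1 -0.12 0 0 0 0 0' | python3 -m handwheel
python3 - <<'E'
from look import *
c,im,d=look('w_rl3');u=proj(c,[.5047,.3959,.052]);print(u)
P=cloud(c,d);q=P[(d>0)&(P[...,2]>.058)&(P[...,2]<.08)&(np.hypot(P[...,0]-.5047,P[...,1]-.3959)<.09)]
print(cv2.minAreaRect((q[:,:2]*1000).astype(np.float32)),np.percentile(q[:,2],[50,95,99]))
a=np.radians(164.6);s=(q[:,:2]-[.5047,.3959])@[np.cos(a),np.sin(a)]
for lo,hi in((-.06,-.03),(-.03,0),(0,.03),(.03,.06)): print(np.percentile(q[(s>lo)&(s<hi)][:,2],97))
E
```

```text
clock: 8.5
tool_pos: [0.5057, 0.3959, 0.1762]
eef_rot: [0.133, 0.991, 0.001, 0.0]
contact_force: [0.7, 0.4, -0.1]
opening: 0.999
finger_force: 0.0
clock: 8.8
tool_pos: [0.5661, 0.3771, 0.1732]
eef_rot: [0.135, 0.991, -0.001, 0.001]
contact_force: [-0.3, -0.9, -0.3]
opening: 0.996
finger_force: 0.0
[280.49959209 136.00309156]
((505.32391357421875, 395.84442138671875), (40.13365936279297, 140.2702178955078), 74.88580322265625) [0.0700606  0.07289586 0.07361111]
0.07327888157840243
0.07289847913510732
0.0731849532579886
0.07337927891997935
```

View pics/w_rl3.png

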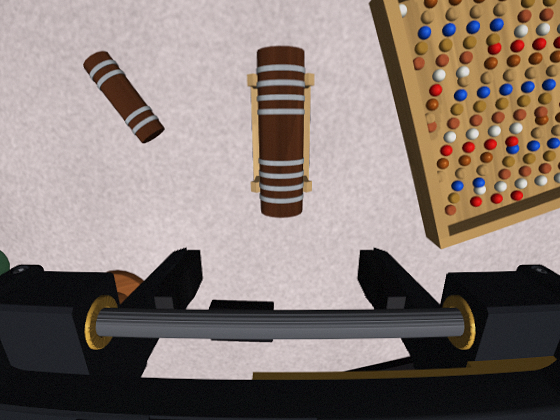

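The long roll lies in both notches at (281,132), level and centred to under 1 mm. Next is the short roll at (123,97).

```bash
cat >> seg.py <<'E'
def blob3(c,d,ctr,r,lo,hi):
    P=cloud(c,d)[d>0];q=P[(np.hypot(*(P[:,:2]-ctr).T)<r)&(P[:,2]>lo)&(P[:,2]<hi)]
    (x,y),(w,h),a=cv2.minAreaRect((q[:,:2]*1000).astype(np.float32))
    if h>w: w,h,a=h,w,a+90
    return np.array([x,y])/1000,a%180,(round(w,1),round(h,1)),np.percentile(q[:,2],97)
E
python3 - <<'E'
from seg import *
c,im,d=load('/tmp/w_rl3.npz')
r=blob3(c,d,[.427,.2545],.06,.012,.04);print(r)
a=np.radians(r[1]);print(turn([r[0][0],r[0][1],.12],r[1]))
E
```

```text
(array([0.42793274, 0.2555983 ]), 18.441070556640625, (90.9, 28.8), np.float64(0.028869558478666592))
(array([ 0.0981, -0.1545,  0.0532]), 'rz', np.float64(-0.5906), 'q7', np.float64(0.22))
```

To row units: -0.155 m is -0.31, 0.098 m is 0.196, -0.59 rad is -0.1878.

```bash
echo '1 0.196 -0.31 0.06 0 0 -0.1878
1 0.196 -0.31 0.106 0 0 -0.1878
1 0.196 -0.31 0.106 0 0 -0.1878
1 0.196 -0.31 0.106 0 0 -0.1878
1 0.196 -0.31 0.106 0 0 -0.1878
1 0.196 -0.31 0.106 0 0 -0.1878
1 0.196 -0.31 0.106 0 0 -0.1878
1 0.196 -0.31 0.106 0 0 -0.1878' | python3 -m handwheel
python3 -c "
from seg import *
print(turn([.428,.2552,.003],18.5))"
```

```text
clock: 9.65
tool_pos: [0.4289, 0.2577, 0.1211]
eef_rot: [-0.161, 0.987, 0.001, 0.001]
contact_force: [-0.0, -0.0, 0.1]
opening: 1.004
finger_force: 0.0
(array([ 0.0019, -0.0023,  0.1181]), 'rz', np.float64(0.0002), 'q7', np.float64(0.43))
```

To row units: 0.117 m is 0.234, 0.108 m is 0.216.

```bash
echo '1 0.002 -0.004 0.1 0 0 0
1 0.002 -0.004 0.18 0 0 0
1 0.002 -0.004 0.216 0 0 0
1 0.002 -0.004 0.234 0 0 0
1 0.002 -0.004 0.234 0 0 0
0 0.002 -0.004 0.234 0 0 0
0 0.002 -0.004 0.234 0 0 0
0 0.002 -0.004 0.234 0 0 0
0 0.002 -0.004 0.234 0 0 0
0 0.002 -0.004 0.234 0 0 0' | python3 -m handwheel 20
echo '0 0 0 0 0 0 0
0 0 0 0 0 0 0
0 0 0 0 0 0 0
0 0 0 0 0 0 0
0 0 0 -0.1 0 0 0
0 0 0 -0.2 0 0 0
0 0 0 -0.24 0 0 0
0 0 0 -0.24 0 0 0' | python3 -m handwheel
python3 -c "
from seg import *
print(turn([.641,-.1414,.13],162.6),get_state()['q'].round(2))
c=cam('top');im,d=snapshot('top');print([blob3(c,d,[.641,-.1414],.055,l,.055) for l in(.012,.028)])"
```

```text
clock: 10.65
tool_pos: [0.4281, 0.2537, 0.0041]
eef_rot: [-0.161, 0.987, 0.0, 0.0]
contact_force: [-0.3, -0.7, -0.0]
opening: 0.573
finger_force: 0.0
clock: 11.45
tool_pos: [0.4291, 0.2546, 0.1262]
eef_rot: [-0.161, 0.987, 0.001, 0.002]
contact_force: [0.5, 0.9, -1.1]
opening: 0.308
finger_force: 20.0
(array([-0.0755, -0.4427, -0.0043]), 'rz', np.float64(0.6261), 'q7', np.float64(0.44)) [-0.25  0.78 -0.63  2.03  0.83  0.59  0.44]
[(array([ 0.6395141, -0.1408822]), 162.48394012451172, (69.9, 58.4), np.float64(0.042566864809219965)), (array([ 0.64095349, -0.14156702]), 162.76290130615234, (66.5, 44.8), np.float64(0.044481222031270605))]
```

To row units: -0.489 m is -0.978, -0.14 m is -0.28, 0.626 rad is 0.1993.

```bash
echo '0 -0.28 -0.978 -0.04 0 0 0.1993
0 -0.28 -0.978 -0.04 0 0 0.1993
0 -0.28 -0.978 -0.04 0 0 0.1993
0 -0.28 -0.978 -0.04 0 0 0.1993
0 -0.28 -0.978 -0.04 0 0 0.1993
0 -0.28 -0.978 -0.04 0 0 0.1993
0 -0.28 -0.978 -0.04 0 0 0.1993
0 -0.28 -0.978 -0.04 0 0 0.1993
0 -0.28 -0.978 -0.04 0 0 0.1993
0 -0.28 -0.978 -0.04 0 0 0.1993' | python3 -m handwheel
echo '0 0 0 0 0 0 0
0 0 0 0 0 0 0' | python3 -m handwheel
cat > held.py <<'E'
from look import *
def held(c,d,P0=None):
    s=get_state();P=R.from_quat(s['eef_rot']).inv().apply(cloud(c,d).reshape(-1,3)-s['tool_pos'])
    q=P[(d.ravel()>0)&(abs(P[:,1])<.013)&(P[:,2]<-.008)&(P[:,2]>-.06)&(P[:,0]>.02)&(P[:,0]<.06)]
    print('x',np.percentile(q[:,0],[90,99,99.8]),'y',np.percentile(q[:,1],[.5,50,99.5]),'ztop',np.percentile(q[:,2],[1,5,50]))
E
python3 - <<'E'
from held import *
c,im,d=look('w_rs2');held(c,d)
for l in(.012,.028): print(blob3(c,d,[.641,-.1414],.055,l,.055))
E
```

```text
clock: 12.5
tool_pos: [0.7103, -0.1604, 0.1405]
eef_rot: [0.151, 0.989, -0.001, -0.002]
contact_force: [1.3, 0.9, -0.5]
opening: 0.312
finger_force: 20.0
clock: 12.7
tool_pos: [0.7096, -0.1594, 0.1402]
eef_rot: [0.152, 0.988, -0.001, -0.002]
contact_force: [0.0, 0.4, -1.6]
opening: 0.309
finger_force: 20.0
x [0.04367805 0.04402025 0.04413288] y [-0.01290408 -0.00057797  0.01250599] ztop [-0.02471524 -0.02407617 -0.02164363]
(array([ 0.64150421, -0.14192174]), 162.4012451171875, (66.3, 45.5), np.float64(0.040790019396460334))
(array([ 0.64150421, -0.14192174]), 162.4012451171875, (66.3, 45.5), np.float64(0.04094781759732881))
```

View pics/w_rs2.png

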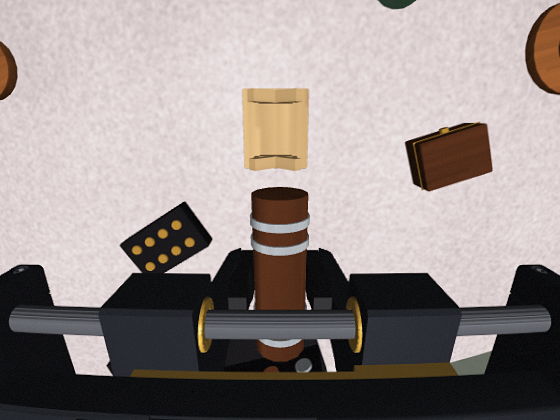

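The short cradle is at (276,129), with its axis along image-vertical. The held roll's end is at (280,190), level. The box at (450,157) is clear of the path.

To row units: 0.0715 m is 0.143, 0.07 m is 0.14.

```bash
echo '0 0.1 0 0.06 0 0 0
0 0.14 0 0.12 0 0 0
0 0.143 0 0.13 0 0 0
0 0.143 0 0.13 0 0 0
0 0.143 0 0.13 0 0 0
0 0.143 0 0.13 0 0 0' | python3 -m handwheel
python3 -c "
from seg import *
print(turn([.6415,-.1419,.0335],162.5),get_state()['tool_pos'])"
```

```text
clock: 13.35
tool_pos: [0.6444, -0.1364, 0.0795]
eef_rot: [0.151, 0.989, 0.0, 0.002]
contact_force: [0.6, -0.4, 0.4]
opening: 0.314
finger_force: 20.0
(array([ 0.0013, -0.0062,  0.046 ]), 'rz', np.float64(0.0027), 'q7', np.float64(0.85)) [ 0.64444693 -0.13641526  0.07954537]
```

To row units: 0.034 m is 0.068, -0.006 m is -0.012.

```bash
echo '0 0.004 -0.012 0 0 0 0
0 0.004 -0.012 0 0 0 0
0 0.004 -0.012 0.04 0 0 0
0 0.004 -0.012 0.06 0 0 0
0 0.004 -0.012 0.068 0 0 0
0 0.004 -0.012 0.068 0 0 0
0 0.004 -0.012 0.068 0 0 0
0 0.004 -0.012 0.068 0 0 0' | python3 -m handwheel
python3 -c "
from seg import *
print(turn([.6415,-.1419,.0335],162.5),get_state()['tool_pos'])"
```

```text
clock: 14.15
tool_pos: [0.6393, -0.1419, 0.045]
eef_rot: [0.151, 0.989, 0.0, 0.001]
contact_force: [0.7, -0.2, -1.0]
opening: 0.313
finger_force: 20.0
(array([-0.0021,  0.0006,  0.0115]), 'rz', np.float64(0.0026), 'q7', np.float64(0.83)) [ 0.63933768 -0.14187057  0.04500093]
```

To row units: 0.012 m is 0.024, -0.0012 m is -0.0024.

```bash
echo '0 -0.0024 0.001 0.008 0 0 0
0 -0.0024 0.001 0.014 0 0 0
0 -0.0024 0.001 0.018 0 0 0
0 -0.0024 0.001 0.022 0 0 0
0 -0.0024 0.001 0.024 0 0 0
0 -0.0024 0.001 0.024 0 0 0
0 -0.0024 0.001 0.024 0 0 0
0 -0.0024 0.001 0.024 0 0 0' | python3 -m handwheel
python3 -c "
from seg import *
print(turn([.6415,-.1419,.0335],162.5),get_state()['tool_pos'])"
```

```text
clock: 14.95
tool_pos: [0.64, -0.1421, 0.0335]
eef_rot: [0.151, 0.989, -0.0, -0.0]
contact_force: [-3.7, -0.0, 8.7]
opening: 0.307
finger_force: 20.0
(array([-0.0014,  0.0006,  0.    ]), 'rz', np.float64(0.0023), 'q7', np.float64(0.82)) [ 0.63996544 -0.14205968  0.03354226]
```

To row units: -0.13 m is -0.26, -0.12 m is -0.24.

```bash
echo '0.6 0 0 0 0 0 0
0.6 0 0 0 0 0 0
0.9 0 0 0 0 0 0
0.9 0 0 0 0 0 0
1 0 0 0 0 0 0
1 0 0 0 0 0 0
1 0 0 -0.08 0 0 0
1 0 0 -0.16 0 0 0
1 0 0 -0.24 0 0 0
1 0 0 -0.26 0 0 0' | python3 -m handwheel
echo '1 -0.1 0 0 0 0 0
1 -0.12 0 0 0 0 0
1 -0.12 0 0 0 0 0
1 -0.12 0 0 0 0 0' | python3 -m handwheel
python3 - <<'E'
from look import *
c,im,d=look('w_rs3')
print(blob3(c,d,[.6415,-.1419],.055,.048,.07))
P=cloud(c,d);q=P[(d>0)&(P[...,2]>.048)&(P[...,2]<.07)&(np.hypot(P[...,0]-.6415,P[...,1]+.1419)<.055)]
a=np.radians(162.5);s=(q[:,:2]-[.6415,-.1419])@[np.cos(a),np.sin(a)]
for lo,hi in((-.045,-.02),(-.02,0),(0,.02),(.02,.045)): print(np.percentile(q[(s>lo)&(s<hi)][:,2],97))
c=cam('top');t=snapshot('top');
print('bb',blob3(c,t[1],[.405,-.245],.05,.012,.04),'sb',blob3(c,t[1],[.6474,.1435],.06,.009,.02),[np.round(T_,4) for T_ in [blob3(c,t[1],[.6474,.1435],.06,.02,.06)[0],blob3(c,t[1],[.4988,-.3856],.045,.02,.06)[0]]])
E
```

```text
clock: 15.95
tool_pos: [0.6429, -0.1414, 0.1672]
eef_rot: [0.151, 0.989, 0.001, 0.004]
contact_force: [0.9, -0.8, 0.3]
opening: 1.001
finger_force: 0.0
clock: 16.35
tool_pos: [0.6964, -0.1592, 0.1614]
eef_rot: [0.151, 0.989, 0.0, -0.001]
contact_force: [-0.3, -0.3, -0.6]
opening: 0.997
finger_force: 0.0
(array([ 0.64004272, -0.14163657]), 162.09021759033203, (89.9, 28.8), np.float64(0.0586389737778666))
0.05870419011709877
0.05848662229604252
0.05825544737364078
0.05882524170228948Traceback (most recent call last):
  File "<stdin>", line 8, in <module>
  File "seg.py", line 41, in blob3
    return np.array([x,y])/1000,a%180,(round(w,1),round(h,1)),np.percentile(q[:,2],97)
                                                              ~~~~~~~~~~~~~^^^^^^^^^^^
    return _quantile_unchecked(
        a, q, axis, out, overwrite_input, method, keepdims, weights)
    return _ureduce(a,
                    func=_quantile_ureduce_func,
    ...<5 lines>...
                    overwrite_input=overwrite_input,
                    method=method)
    r = func(a, **kwargs)
    result = _quantile(arr,
                       quantiles=q,
    ...<2 lines>...
                       out=out,
                       weights=wgt)
    slices_having_nans = np.isnan(arr[-1, ...])
                                  ~~~^^^^^^^^^
IndexError: index -1 is out of bounds for axis 0 with size 0
```

View pics/w_rs3.png

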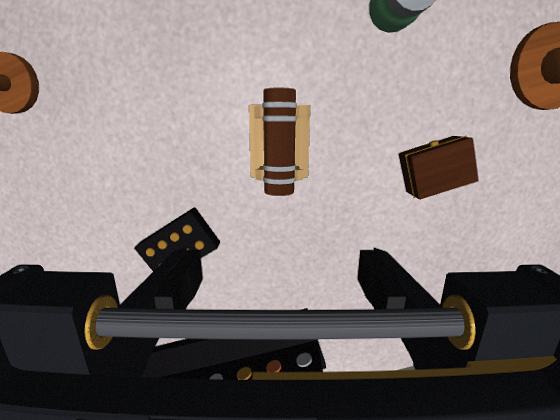

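The short roll sits in both notches at (280,142), level, with equal overhang at each end. Now for the bangles and stands.

```bash
python3 - <<'E'
from look import *
c=cam('top');d=np.load('/tmp/top.npz')['d']
for n,xy,r,lo,hi in(('bb',[.405,-.245],.05,.012,.04),('bs',[.43,-.084],.04,.01,.04),('sb',[.6474,.1435],.06,.02,.06),('ss',[.4988,-.3856],.045,.02,.06)):print(n,blob3(c,d,xy,r,lo,hi))
h=np.radians(162.2);print(turn([.405-.08*np.cos(h),-.245-.08*np.sin(h),.15],162.2),get_state()['q'].round(2))
E
```

```text
bb (array([ 0.40437555, -0.24386847]), 91.21531760692596, (63.7, 60.6), np.float64(0.02704927035197077))
bs (array([ 0.42993884, -0.08305859]), 91.51662349700928, (44.3, 43.7), np.float64(0.022950796149389878))
sb (array([0.64661096, 0.14106369]), 147.9376564025879, (65.5, 37.8), np.float64(0.04618095073246743))
ss (array([ 0.49765521, -0.38363135]), 99.13280963897705, (18.3, 13.3), np.float64(0.04432111310877999))
(array([ 0.1725, -0.1692,  0.0122]), 'rz', np.float64(0.0089), 'q7', np.float64(1.0)) [ 0.44  0.96 -0.63  1.31  0.58  1.06  1.  ]
```

To row units: -0.17 m is -0.34, 0.01 m is 0.02.

```bash
echo '1 0.34 -0.34 0.02 0 0 0
1 0.34 -0.34 0.02 0 0 0
1 0.34 -0.34 0.02 0 0 0
1 0.34 -0.34 0.02 0 0 0
1 0.34 -0.34 0.02 0 0 0
1 0.34 -0.34 0.02 0 0 0
1 0.34 -0.34 0.02 0 0 0
1 0.34 -0.34 0.02 0 0 0' | python3 -m handwheel
python3 - <<'E'
from look import *
c,im,d=look('w_bb');r=blob3(c,d,[.405,-.2445],.05,.012,.04);print(r)
m=comp(im,tuple(proj(c,[*r[0],.02]).astype(int)),75);print('mid-height outline',rect3(c,m,.011))
print('small stand', blob3(c,d,[.499,-.385],.045,.02,.06))
print(turn([*r[0],.004],162.2),get_state()['tool_pos'])
E
```

```text
clock: 17.25
tool_pos: [0.4857, -0.2702, 0.1528]
eef_rot: [0.15, 0.989, 0.001, 0.001]
contact_force: [-0.6, -0.1, -0.2]
opening: 1.001
finger_force: 0.0
(array([ 0.40493292, -0.24511037]), 72.82488250732422, (63.1, 62.3), np.float64(0.023315913223184746))
mid-height outline (array([ 0.4048718 , -0.24449991]), 98.65552520751953, (65.8, 65.5))
small stand (array([ 0.49649881, -0.38538226]), 70.30754852294922, (15.3, 10.0), np.float64(0.04231940306707651))
(array([ 0.085 , -0.0005,  0.1486]), 'rz', np.float64(0.01), 'q7', np.float64(1.06)) [ 0.48598478 -0.26995987  0.15275024]
```

View pics/w_bb.png

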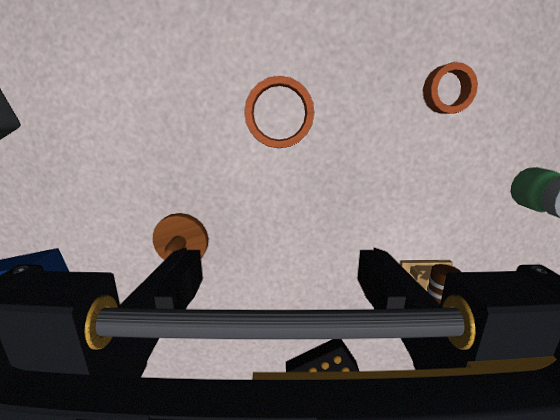

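The big bangle is at (280,112), midway between the fingers. The small bangle is at (451,88) and the small stand at (181,240).

The rows are not in the units I measure in: shifts go in shares of 0.5 m and turns go in shares of 180 degrees. I convert before sending: 0.1 m is 0.2, 0.085 m is 0.17.

```bash
echo '1 0.1 0 0.06 0 0 0
1 0.17 0 0.12 0 0 0
1 0.17 0 0.2 0 0 0
1 0.17 0 0.2 0 0 0
1 0.17 0 0.2 0 0 0' | python3 -m handwheel
python3 -c "
from seg import *
print(turn([.405,-.245,.005],162.2),get_state()['tool_pos'])"
```

```text
clock: 17.8
tool_pos: [0.4053, -0.245, 0.0525]
eef_rot: [0.149, 0.989, 0.0, 0.001]
contact_force: [-0.2, -0.1, -0.4]
opening: 1.004
finger_force: 0.0
(array([ 0.0004, -0.0001,  0.0475]), 'rz', np.float64(0.0106), 'q7', np.float64(0.73)) [ 0.40533296 -0.24501972  0.05251478]
```

To row units: 0.047 m is 0.094, 0.042 m is 0.084.

```bash
echo '1 0 0 0.06 0 0 0
1 0 0 0.084 0 0 0
1 0 0 0.094 0 0 0
1 0 0 0.094 0 0 0
0 0 0 0.094 0 0 0
0 0 0 0.094 0 0 0
0 0 0 0.094 0 0 0
0 0 0 0.094 0 0 0
0 0 0 0.094 0 0 0
0 0 0 0.094 0 0 0' | python3 -m handwheel 20
python3 -c "
from seg import *
print(turn([.405,-.245,.12],162.2),get_state()['tool_pos'])
h=np.radians(162.2);print(turn([.6475-.08*np.cos(h),.143-.08*np.sin(h),.15],162.2))"
```

```text
clock: 18.8
tool_pos: [0.4037, -0.246, 0.0058]
eef_rot: [0.151, 0.989, 0.0, 0.001]
contact_force: [0.4, 0.1, 6.1]
opening: 0.707
finger_force: 20.0
(array([-0.0011,  0.0014, -0.1142]), 'rz', np.float64(0.0077), 'q7', np.float64(0.58)) [ 0.40365585 -0.24601188  0.00584506]
(array([-0.1968,  0.4435, -0.1438]), 'rz', np.float64(0.0077), 'q7', np.float64(0.58))
```

To row units: 0.315 m is 0.63, 0.27 m is 0.54.

```bash
echo '0 0 0 -0.1 0 0 0
0 0 0 -0.2 0 0 0
0 0 0 -0.29 0 0 0
0 -0.04 0.09 -0.29 0 0 0
0 -0.08 0.18 -0.29 0 0 0
0 -0.12 0.27 -0.29 0 0 0
0 -0.16 0.36 -0.29 0 0 0
0 -0.2 0.45 -0.29 0 0 0
0 -0.24 0.54 -0.29 0 0 0
0 -0.28 0.63 -0.29 0 0 0' | python3 -m handwheel
echo '0 -0.04 0.09 0 0 0 0
0 -0.08 0.18 0 0 0 0
0 -0.114 0.26 0 0 0 0
0 -0.114 0.26 0 0 0 0
0 -0.114 0.26 0 0 0 0
0 -0.114 0.26 0 0 0 0' | python3 -m handwheel
cat > ring.py <<'E'
from look import *
def top_outline(c,d,ctr,r,z):
    """post tip / ring top as cloud slab: circle by min enclosing"""
    P=cloud(c,d)[d>0];q=P[(np.hypot(*(P[:,:2]-ctr).T)<r)&(abs(P[:,2]-z)<.004)]
    (x,y),R_=cv2.minEnclosingCircle((q[:,:2]*1000).astype(np.float32));return round(x/1000,4),round(y/1000,4),round(R_,1),len(q)
def heldring(c,d,h):
    s=get_state();P=R.from_quat(s['eef_rot']).inv().apply(cloud(c,d).reshape(-1,3)-s['tool_pos'])
    q=P[(d.ravel()>0)&(np.hypot(P[:,0],P[:,1])<.04)&(P[:,2]<-.005)&(P[:,2]>-.04)];q=q[(q[:,0]>0)]
    return q
E
python3 - <<'E'
from ring import *
c,im,d=look('w_bb2');s=[.6475,.143]
print('tip',top_outline(c,d,s,.03,.042),'foot',top_outline(c,d,s,.06,.012))
m=comp(im,tuple(proj(c,[*s,.012]).astype(int)),75);print('outline',rect3(c,m,.012))
print(get_state()['tool_pos'],get_state()['finger_force'])
E
```

```text
clock: 19.8
tool_pos: [0.6312, 0.0141, 0.1498]
eef_rot: [0.151, 0.989, -0.001, -0.001]
contact_force: [1.0, -1.3, -1.8]
opening: 0.705
finger_force: 20.0
clock: 20.4
tool_pos: [0.7231, 0.1178, 0.1495]
eef_rot: [0.151, 0.988, -0.001, -0.001]
contact_force: [0.0, -0.2, -1.5]
opening: 0.703
finger_force: 20.0
tip (0.6478, 0.1433, 12.7, 665) foot (0.6475, 0.1435, 42.2, 5234)
outline (array([0.64764185, 0.14332626]), 118.22191429138184, (83.2, 83.2))
[0.72327605 0.11746089 0.14984918] 19.99537368555344
```

View pics/w_bb2.png

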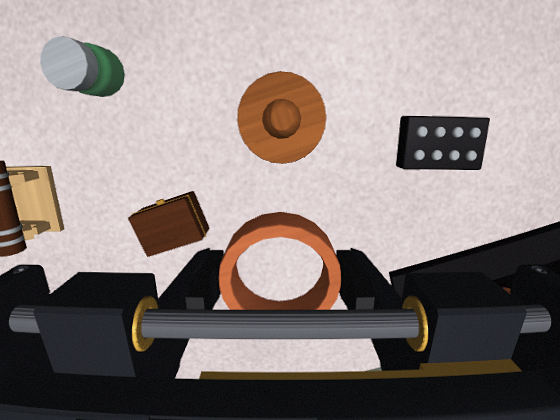

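The big stand is at (281,117), measured as (.6477,.1434). The held bangle is at (280,260) and level. The box at (170,224) and the jar are undisturbed.

```bash
python3 - <<'E'
from ring import *
c,im,d=load('/tmp/w_bb2.npz')
q=heldring(c,d,.022);t=q[q[:,2]<np.percentile(q[:,2],5)+.004]
print('ztop',np.percentile(q[:,2],[2,5,20]),len(t),'xmax',np.percentile(t[:,0],99.7),'y',np.percentile(t[:,1],[.3,99.7]))
print('front z',t[t[:,0]>.02][:,2].mean(),t[t[:,0]<.01][:,2].mean())
print(turn([.6477,.1434,.05],162.2))
E
```

```text
ztop [-0.03824152 -0.03556838 -0.02303362] 441 xmax 0.01162691270648304 y [-0.0383606   0.03861466]
front z nan -0.035761412896069135
(array([0.0798, 0.0024, 0.0999]), 'rz', np.float64(0.0063), 'q7', np.float64(0.63))<stdin>:5: RuntimeWarning: Mean of empty slice.
  ret = ret.dtype.type(ret / rcount)
```

```bash
cat >> ring.py <<'E'
def heldx(c,d,w):
    q=heldring(c,d,0);q=q[(abs(q[:,1])<w)&(q[:,0]>.008)]
    zt=np.percentile(q[:,2],3);t=q[q[:,2]<zt+.004];x=t[abs(t[:,1])<w/4][:,0];print('ztop',zt,'x outer/inner at y=0',np.percentile(x,[1,99]),len(x))
    o=[];  # outer edge by columns, then algebraic circle
    for y in np.linspace(-w,w,17):
        k=t[abs(t[:,1]-y)<.0015]
        if len(k)>2:o.append([k[:,0].max(),y])
    o=np.array(o);A=np.c_[2*o,np.ones(len(o))];s=np.linalg.lstsq(A,(o**2).sum(1),rcond=None)[0];print('circle',s[:2],np.sqrt(s[2]+s[0]**2+s[1]**2))
E
python3 - <<'E'
from ring import *
c,im,d=load('/tmp/w_bb2.npz');heldx(c,d,.022)
E
```

```text
ztop -0.01660920002983334 x outer/inner at y=0 [0.02377908 0.03096069] 330
circle [-0.00297474  0.00115587] 0.0340379856888933
```

```bash
echo '0 0.1 0.004 0.06 0 0 0
0 0.162 0.004 0.12 0 0 0
0 0.162 0.004 0.17 0 0 0
0 0.162 0.004 0.17 0 0 0
0 0.162 0.004 0.17 0 0 0
0 0.162 0.004 0.17 0 0 0' | python3 -m handwheel
python3 -c "
from seg import *
print(turn([.6477,.1434,.0174],162.2),get_state()['tool_pos'])"
```

```text
clock: 21.05
tool_pos: [0.6497, 0.1454, 0.0673]
eef_rot: [0.152, 0.988, 0.001, 0.002]
contact_force: [0.2, 0.6, -0.8]
opening: 0.708
finger_force: 20.0
(array([ 0.0015, -0.0026,  0.0499]), 'rz', np.float64(0.0051), 'q7', np.float64(0.42)) [0.64970556 0.14540785 0.06729064]
```

To row units: 0.047 m is 0.094, -0.0025 m is -0.005.

```bash
echo '0 0.005 -0.005 0 0 0 0
0 0.005 -0.005 0.02 0 0 0
0 0.005 -0.005 0.04 0 0 0
0 0.005 -0.005 0.06 0 0 0
0 0.005 -0.005 0.076 0 0 0
0 0.005 -0.005 0.088 0 0 0
0 0.005 -0.005 0.094 0 0 0
0 0.005 -0.005 0.094 0 0 0
0 0.005 -0.005 0.094 0 0 0' | python3 -m handwheel
python3 -c "
from seg import *
print(turn([.6477,.1434,.0174],162.2),get_state()['tool_pos'])"
```

```text
clock: 21.95
tool_pos: [0.6444, 0.1447, 0.0184]
eef_rot: [0.151, 0.989, 0.0, 0.0]
contact_force: [-0.6, -0.7, -1.0]
opening: 0.703
finger_force: 20.0
(array([-0.0036, -0.0002,  0.001 ]), 'rz', np.float64(0.008), 'q7', np.float64(0.38)) [0.64437056 0.14467177 0.01840047]
```

To row units: -0.0025 m is -0.005, 0.0015 m is 0.003.

```bash
echo '0 -0.005 0 0 0 0 0
0 -0.005 0 0 0 0 0
0 -0.005 0 0.003 0 0 0
0 -0.005 0 0.003 0 0 0
0 -0.005 0 0.003 0 0 0
0.85 -0.005 0 0.003 0 0 0
0.85 -0.005 0 0.003 0 0 0
1 -0.005 0 0.003 0 0 0
1 -0.005 0 0.003 0 0 0
1 -0.005 0 0.003 0 0 0' | python3 -m handwheel
echo '1 0 0 -0.06 0 0 0
1 0 0 -0.16 0 0 0
1 0 0 -0.26 0 0 0
1 -0.1 0 -0.26 0 0 0
1 -0.14 0 -0.26 0 0 0
1 -0.14 0 -0.26 0 0 0
1 -0.14 0 -0.26 0 0 0' | python3 -m handwheel
python3 - <<'E'
from ring import *
c,im,d=look('w_bb3');s=[.6477,.1434]
P=cloud(c,d);q=P[(d>0)&(abs(P[...,2]-.034)<.006)&(np.hypot(P[...,0]-s[0],P[...,1]-s[1])<.05)&(np.hypot(P[...,0]-s[0],P[...,1]-s[1])>.021)]
print(cv2.minEnclosingCircle((q[:,:2]*1000).astype(np.float32)),'z',np.percentile(q[:,2],[5,50,95]))
print(turn([.43,-.0835,.15],162.2),get_state()['q'].round(2))
E
```

```text
clock: 22.95
tool_pos: [0.6465, 0.1438, 0.0167]
eef_rot: [0.151, 0.989, 0.0, -0.0]
contact_force: [-0.7, -0.3, -0.9]
opening: 1.001
finger_force: 0.0
clock: 23.65
tool_pos: [0.7124, 0.1233, 0.1462]
eef_rot: [0.151, 0.989, 0.0, -0.001]
contact_force: [0.5, 0.8, -0.7]
opening: 1.003
finger_force: 0.0
((648.2213745117188, 143.93898010253906), 32.01551055908203) z [0.03185358 0.03380314 0.03508028]
(array([ 0.2076, -0.2817, -0.0032]), 'rz', np.float64(0.0094), 'q7', np.float64(0.6)) [ 0.04  0.99 -0.63  1.29  0.6   1.05  0.6 ]
```

View pics/w_bb3.png

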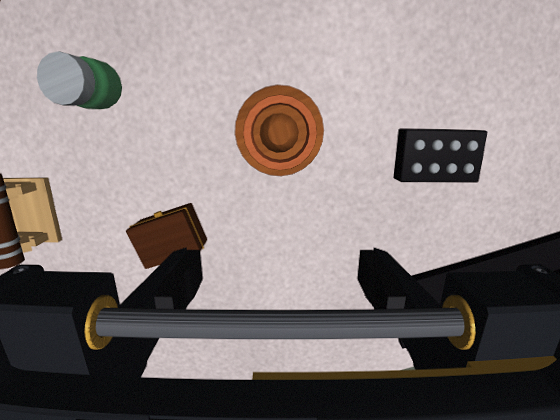

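The big bangle lies flat over the post at (280,131), centred, with its top at 34 mm. Now the small bangle.

To row units: -0.282 m is -0.564, 0.08 m is 0.16.

```bash
echo '1 0.04 -0.09 0 0 0 0
1 0.08 -0.18 0 0 0 0
1 0.12 -0.27 0 0 0 0
1 0.16 -0.36 0 0 0 0
1 0.2 -0.45 0 0 0 0
1 0.24 -0.54 0 0 0 0
1 0.25 -0.564 0 0 0 0
1 0.25 -0.564 0 0 0 0
1 0.25 -0.564 0 0 0 0' | python3 -m handwheel
python3 - <<'E'
from ring import *
c,im,d=look('w_bs');r=blob3(c,d,[.43,-.0835],.04,.01,.04);print(r)
print('old view',blob3(*[load('/tmp/w_bb.npz')[i] for i in(0,2)],[.43,-.0835],.04,.01,.04))
m=comp(im,tuple(proj(c,[*r[0],.009]).astype(int)),60);print('outline',rect3(c,m,.009))
print(turn([*r[0],.005],162.2))
E
```

```text
clock: 24.6
tool_pos: [0.5109, -0.1069, 0.1473]
eef_rot: [0.15, 0.989, 0.001, 0.001]
contact_force: [0.6, -0.1, 1.1]
opening: 1.001
finger_force: 0.0
(array([ 0.42991876, -0.08288394]), 90.49873021245003, (45.2, 45.1), np.float64(0.01935065677704424))
old view (array([ 0.42989365, -0.08342126]), 77.23246002197266, (45.6, 45.0), np.float64(0.019493442686429878))
outline (array([ 0.42963263, -0.08295244]), 72.78218078613281, (46.7, 46.6))
(array([ 0.0851, -0.0019,  0.1421]), 'rz', np.float64(0.0107), 'q7', np.float64(0.69))
```

To row units: 0.1 m is 0.2, 0.085 m is 0.17.

```bash
echo '1 0.1 -0.004 0.06 0 0 0
1 0.17 -0.004 0.12 0 0 0
1 0.17 -0.004 0.2 0 0 0
1 0.17 -0.004 0.2 0 0 0
1 0.17 -0.004 0.2 0 0 0' | python3 -m handwheel
python3 -c "
from seg import *
print(turn([.4298,-.083,.005],162.2),get_state()['tool_pos'])"
```

```text
clock: 25.15
tool_pos: [0.4299, -0.0835, 0.0463]
eef_rot: [0.148, 0.989, 0.0, 0.0]
contact_force: [-0.2, 0.6, 0.6]
opening: 1.003
finger_force: 0.0
(array([0.0002, 0.0004, 0.0413]), 'rz', np.float64(0.0127), 'q7', np.float64(0.15)) [ 0.42988479 -0.08348     0.04633258]
```

To row units: 0.041 m is 0.082, 0.03 m is 0.06.

```bash
echo '1 0 0 0.06 0 0 0
1 0 0 0.082 0 0 0
1 0 0 0.082 0 0 0
0 0 0 0.082 0 0 0
0 0 0 0.082 0 0 0
0 0 0 0.082 0 0 0
0 0 0 0.082 0 0 0
0 0 0 0.082 0 0 0
0 0 0 0.082 0 0 0
0 0 0 0.082 0 0 0' | python3 -m handwheel 18
echo '0 0 0 0 0 0 0
0 0 0 0 0 0 0' | python3 -m handwheel
echo '0 0 0 -0.1 0 0 0
0 0 0 -0.2 0 0 0
0 0 0 -0.29 0 0 0
0 0 0 -0.29 0 0 0' | python3 -m handwheel
python3 -c "
from seg import *
h=np.radians(162.2);print(turn([.498-.08*np.cos(h),-.385-.08*np.sin(h),.15],162.2),get_state()['tool_pos'],get_state()['q'].round(2))"
```

```text
clock: 26.15
tool_pos: [0.4286, -0.0853, 0.0062]
eef_rot: [0.15, 0.989, 0.0, 0.0]
contact_force: [0.4, 0.9, 6.0]
opening: 0.505
finger_force: 18.0
clock: 26.35
tool_pos: [0.4286, -0.0853, 0.0062]
eef_rot: [0.151, 0.989, 0.0, 0.0]
contact_force: [0.2, 0.2, 5.5]
opening: 0.504
finger_force: 18.0
clock: 26.75
tool_pos: [0.4275, -0.0871, 0.129]
eef_rot: [0.15, 0.989, -0.0, -0.003]
contact_force: [1.7, -2.3, -0.6]
opening: 0.503
finger_force: 18.0
(array([-0.2358, -0.2642, -0.0218]), 'rz', np.float64(0.0087), 'q7', np.float64(0.45)) [ 0.42746753 -0.08708009  0.12895059] [ 0.44  0.71 -0.55  2.2   0.87  0.46  0.45]
```

To row units: -0.264 m is -0.528, -0.235 m is -0.47.

```bash
echo '0 -0.06 -0.07 0 0 0 0
0 -0.12 -0.14 0 0 0 0
0 -0.18 -0.2 0 0 0 0
0 -0.24 -0.27 0 0 0 0
0 -0.3 -0.34 0 0 0 0
0 -0.36 -0.4 0 0 0 0
0 -0.42 -0.47 0 0 0 0
0 -0.47 -0.528 0 0 0 0
0 -0.47 -0.528 0 0 0 0
0 -0.47 -0.528 0 0 0 0' | python3 -m handwheel
python3 - <<'E'
from ring import *
c,im,d=look('w_bs2');s=[.498,-.385]
print('tip',top_outline(c,d,s,.02,.041),'foot',top_outline(c,d,s,.045,.012))
m=comp(im,tuple(proj(c,[*s,.012]).astype(int)),60);print('outline',rect3(c,m,.012))
heldx(c,d,.015)
print(turn([.498,-.385,.0174],162.2))
E
```

```text
clock: 27.75
tool_pos: [0.5737, -0.4093, 0.1279]
eef_rot: [0.151, 0.988, 0.001, -0.001]
contact_force: [-0.8, 0.9, -0.2]
opening: 0.505
finger_force: 18.0
tip (0.4988, -0.3873, 6.2, 193) foot (0.4987, -0.387, 30.0, 3508)
outline (array([ 0.49867068, -0.38679413]), 27.762651443481445, (59.5, 59.2))
ztop -0.012102655889881018 x outer/inner at y=0 [0.01484266 0.02173482] 204
circle [-0.00320827 -0.00054251] 0.0250953901736501
(array([ 0.079 , -0.0009,  0.111 ]), 'rz', np.float64(0.009), 'q7', np.float64(1.3))
```

View pics/w_bs2.png

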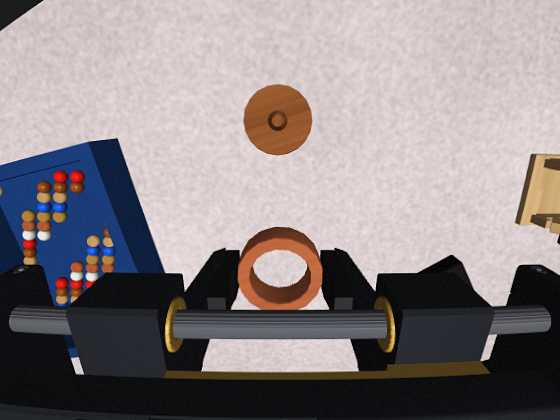

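The small stand is at (278,120), measured as (.4987,-.387). The held bangle is at (280,268), level and clear of the blue tray.

To row units: 0.079 m is 0.158, 0.065 m is 0.13.

```bash
echo '0 0.1 -0.005 0.04 0 0 0
0 0.158 -0.005 0.1 0 0 0
0 0.158 -0.005 0.13 0 0 0
0 0.158 -0.005 0.13 0 0 0
0 0.158 -0.005 0.13 0 0 0
0 0.158 -0.005 0.13 0 0 0' | python3 -m handwheel
python3 -c "
from seg import *
print(turn([.4987,-.387,.0179],162.2),get_state()['tool_pos'])"
```

```text
clock: 28.4
tool_pos: [0.5008, -0.3877, 0.0656]
eef_rot: [0.15, 0.989, -0.0, 0.002]
contact_force: [-0.1, -0.5, -0.7]
opening: 0.505
finger_force: 18.0
(array([0.0024, 0.    , 0.0477]), 'rz', np.float64(0.0088), 'q7', np.float64(1.17)) [ 0.50082761 -0.38773352  0.06557522]
```

To row units: 0.045 m is 0.09, 0.042 m is 0.084.

```bash
echo '0 0.005 0 0 0 0 0
0 0.005 0 0.02 0 0 0
0 0.005 0 0.04 0 0 0
0 0.005 0 0.06 0 0 0
0 0.005 0 0.076 0 0 0
0 0.005 0 0.084 0 0 0
0 0.005 0 0.09 0 0 0
0 0.005 0 0.09 0 0 0
0 0.005 0 0.09 0 0 0' | python3 -m handwheel
python3 -c "
from seg import *
print(turn([.4987,-.387,.0179],162.2),get_state()['tool_pos'])"
```

```text
clock: 29.3
tool_pos: [0.4963, -0.3873, 0.0193]
eef_rot: [0.151, 0.989, -0.0, 0.0]
contact_force: [0.4, -0.4, -0.9]
opening: 0.502
finger_force: 18.0
(array([-0.0022,  0.001 ,  0.0014]), 'rz', np.float64(0.008), 'q7', np.float64(1.12)) [ 0.49630093 -0.38732915  0.01932111]
```

To row units: 0.002 m is 0.004, -0.001 m is -0.002.

```bash
echo '0 -0.002 0.002 0 0 0 0
0 -0.002 0.002 0.002 0 0 0
0 -0.002 0.002 0.004 0 0 0
0 -0.002 0.002 0.004 0 0 0
0 -0.002 0.002 0.004 0 0 0
0.7 -0.002 0.002 0.004 0 0 0
0.7 -0.002 0.002 0.004 0 0 0
0.8 -0.002 0.002 0.004 0 0 0
0.8 -0.002 0.002 0.004 0 0 0
0.8 -0.002 0.002 0.004 0 0 0' | python3 -m handwheel
echo '0.8 0 0 -0.06 0 0 0
0.8 0 0 -0.16 0 0 0
0.8 0 0 -0.26 0 0 0
0.8 -0.1 0 -0.26 0 0 0
0.8 -0.14 0 -0.26 0 0 0
0.8 -0.14 0 -0.26 0 0 0
0.8 -0.14 0 -0.26 0 0 0' | python3 -m handwheel
python3 - <<'E'
from ring import *
c,im,d=look('w_bs3');s=[.4987,-.387]
P=cloud(c,d);rr=np.hypot(P[...,0]-s[0],P[...,1]-s[1]);q=P[(d>0)&(abs(P[...,2]-.03)<.006)&(rr<.04)&(rr>.012)]
print(cv2.minEnclosingCircle((q[:,:2]*1000).astype(np.float32)),'z',np.percentile(q[:,2],[5,50,95]))
im2,d2=snapshot('top');save('topF',im2)
ct=cam('top');
for n,xy,lo,hi in(('jar',[.549,-.003],.03,.07),('box',[.711,.004],.02,.05),('sb',[.6477,.1434],.026,.05)):
  for dd in(np.load('/tmp/top.npz')['d'],d2):print(n,blob3(ct,dd,xy,.06,lo,hi))
E
```

```text
clock: 30.3
tool_pos: [0.4972, -0.3866, 0.017]
eef_rot: [0.151, 0.989, 0.0, -0.0]
contact_force: [-0.0, -0.1, 0.8]
opening: 0.803
finger_force: 0.0
clock: 31.0
tool_pos: [0.5633, -0.407, 0.1464]
eef_rot: [0.151, 0.989, 0.0, -0.001]
contact_force: [-1.9, 0.1, 0.3]
opening: 0.801
finger_force: 0.0
((498.6240539550781, -385.965087890625), 22.95391273498535) z [0.02791275 0.02984359 0.03101248]
jar (array([ 0.55341266, -0.00553076]), 1.6937395334243774, (38.9, 38.0), np.float64(0.06309965668599962))
jar (array([ 0.55285529, -0.00493171]), 21.89240074157715, (39.2, 39.0), np.float64(0.06331619198481818))
box (array([0.7090575 , 0.00459434]), 91.97640407085419, (61.5, 48.6), np.float64(0.03989589471060822))
box (array([0.70885657, 0.00463581]), 92.08080291748047, (61.5, 48.1), np.float64(0.039616160200707344))
sb (array([0.64750311, 0.14373415]), 46.91291046142578, (33.0, 31.2), np.float64(0.04618581017613061))
sb (array([0.64735352, 0.1437103 ]), 139.4936408996582, (62.3, 62.1), np.float64(0.04537247887973847))
```

View pics/topF.png

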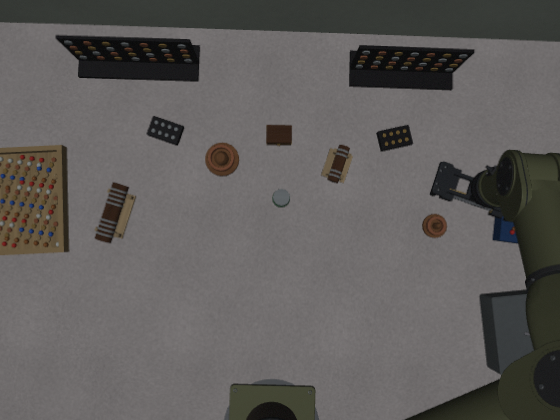

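View pics/w_bs3.png

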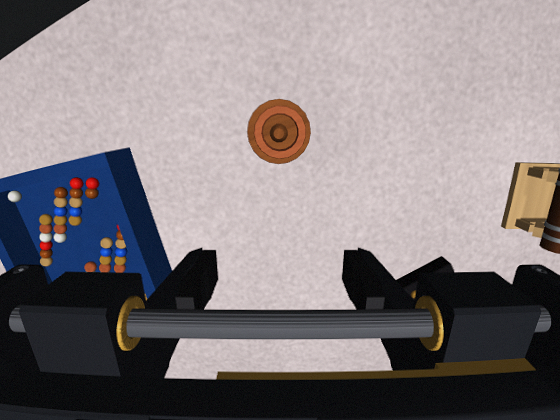

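The final top view shows both rolls on their cradles at (113,212) and (339,164), and both bangles on their stands at (222,159) and (434,226). The jar at (281,198) and the box at (279,135) have not moved. The wrist view shows the small bangle flat over its post at (279,131), and the gripper is clear of everything.

```bash
python3 -c "
from plant import *
print(get_state()['clock'],finish_job())"
```

```text
the job is handed in; nothing more can be done
31.1 None
```

The job is handed in at 31 s on the robot's clock: both rolls are seated in their cradles (centred to about 1 mm), both bangles lie flat on their stands, and the jar and box have not moved.

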